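# Fit the supply's transformer and hold its board tray at the index

### The job

Fit the yellow ring-shaped transformer over the upright bolt inside the open bench supply, lowering it right down onto its rubber pad before you let go. Then take the hinged board tray by its D-handle, swing it up until its clamp stud stands opposite the red index clip on the slotted quadrant, and finish while still holding it there by the handle (the clamp is slack, so the tray falls if let go) for me to wire the transformer underneath. Leave the index clip as it is set and the other things on the bench alone.

Things in the scene. Friction and masses are not known exactly. Their poses are not given: they have to be found in the camera images.
- chassis: bench supply, cover off, fixed: metal pan 280 deep (x) x 320 mm wide (y), origin on the bench under its middle; x points from front panel (robot's side) to rear panel, y to its left, z up; turned up to 0.2 rad from the robot's axes. Inner floor 12 mm above the bench, side lips to 30 mm, front and rear panels (x = -140, +140 mm) to 82 mm. Transformer bolt in the left half, board tray in the right
- bolt_top (a point): tip of the upright steel bolt, 8 mm thick, the last 7 mm tapering to 3.6 mm; it stands 50 mm above its pad. Clear floor 70 mm to either side of it and 100 mm to front and rear; the tray starts 95 mm to its right
- seat (a point): centre of the top of the black rubber pad (58 mm across) at the foot of the bolt, 15 mm above the bench; the transformer's underside rests here
- transformer_center (a point): centre (half-way up) of the loose transformer: yellow ring with orange bands, 62 mm outside, 38 mm high, 12 mm straight bore, 0.3 to 0.55 kg; 7 mm brass tabs on its upper face; z axis along the bore. Starts flat on the bench left of the supply, in one of two places (the solder reel has the other). Grip it across its outside
- transformer: the same transformer; origin at the centre of its underside
- handle_grip (a point): middle of the D-handle's round black bar: 10 mm thick, 96 mm between its posts, parallel to the supply's y axis, near the tray's front edge; with the tray down 107.5 mm above the bench, 41.5 mm above the tray. Pinch it from straight above, fingers in front of and behind the bar; the bar turns between the fingers as the tray swings, so the gripper may stay upright and follow the arc about the hinge
- board_tray: the hinged board tray with its handle; origin on the middle of its hinge line, x to the rear and z up with the tray down
- hinge (a point): middle of the tray's hinge line, at the rear of the tray, parallel to the supply's y axis, 65 mm above the bench. From it the bar's middle lies 175 mm to the front and 42.5 mm up, and the clamp stud 120 mm to the front, with the tray down
- tray_angle (a joint): angle of the board tray (aluminium sheet 190 x 130 mm with a green circuit board, 0.35 to 0.75 kg with its handle) in rad: 0 = lying flat on its rests (start), growing as the front edge is raised, up to 1.25. Free hinge: it falls back to 0 when let go
- clamp_stud (a point): stud with a brass thumb nut (14 mm) on the tray's right edge, in the slot of the quadrant, 120 mm from the hinge line; moves with the tray
- index_mark (a point): point on the middle of the quadrant's slot, 120 mm from the hinge line, that the red index clip points at: bring the clamp stud here. The clip (20 x 10 x 12 mm) sits outside on the rim. The steel quadrant stands upright 75 mm to the right of the handle's middle, up to 0.2 m above the bench
- index_clip (a joint): angle at which the red index clip is set, in rad, on the same scale as the tray's angle: 0.55 to 1.0. Stiff; not to be moved
- solder_reel: bystander: reel of solder, white flanges, 54 mm across, 50 mm high, origin under its middle
- multimeter: bystander: yellow hand-held meter 170 x 82 x 34 mm lying face up to the right of the supply, origin under its middle
- screw_tray: bystander: small red open tray of screws, 120 x 100 x 45 mm, at the far right, origin under its middle
Things that resemble listed ones, but are neither listed nor needed, are in the scene too. What is meant by the transformer is not green, pink or turquoise, and is the larger of those in its own colour.

How it is judged:
By the outcome, as a careful person would: the job done as asked, in the order asked, and still so for the second after the job is handed in, while the arm keeps its last pose, push and grip.
It also fails if it takes over 64 s, if anything falls off the work surface, if the arm or the gripper's body presses on something with over 40 N, if the wrist force passes 120 N, or if a joint passes its speed limit or range.

### The arm

A 6-joint arm with a two-finger parallel gripper is mounted at the origin on the work surface. World frame = base frame: x ahead of the robot, y to its left, z up, the work surface at z = 0. Lengths are in m, angles in degrees, forces in N, time in s.
With the tool pointing down it reaches from about 0.3 to 0.75 m from the base axis. Payload 8.5 kg.
Tool frame: the origin (TCP) lies midway between the tips of the shut fingers; the grasp point (between the pads) lies 19 mm behind it; z points along the fingers, y is the direction in which the jaws open and shut (so a half turn about z gives the same grasp; the last joint's range is limited). The gripper opens to 85 mm and grips with 20 to 120 N. Pads are 22 mm wide; open, the fingers measure 114 mm over their backs; the gripper's body (76 mm by 85 mm) begins 54 mm behind the grasp point. The pads swing forward as they close: fully open they stand 13 mm farther back than shut.
Start: joints at [55.273, 21.807, 74.336, -0, 83.858, -12.336], TCP at [0.21, 0.509, 0.231] pointing down, gripper open.
Joint ranges: [-178.18, 178.18], [-50.72, 133.34], [12.68, 142.11], [-81.47, 261.47], [9.98, 163.14], [-165.26, 165.26]. Speed limits (degrees/s): [136.94, 136.94, 180, 180, 180, 180].

### API

Orientations are given as a 3x3 rotation matrix whose columns are the frame's x, y, z axes.
In Python, from rig import env, viewer, ticket gives the robot as it stands. The module is installed in compiled form; this text tells all that it offers.
- The arm moves only by the shell command python3 -m pendant 'ROWS' [FORCE]. ROWS is JSON, a list of rows, each a list of 3 entries, a list of its own where there are three numbers: the shift along the world's x, y, z in mm, then the turn about the world's z in rad, then the opening, from -1 (shut) to 1 (fully open). A call has 1 to 12 rows; each row shifts and turns the pose as measured when the row begins; what a row does not reach is not made up. A row lasts 1/8 s, in which the tool goes at most 62.5 mm and 10.7 degrees, less where a joint would pass 70% of its speed; a pose out of reach is approached as far as the arm can. A call with a gripper value outside its range is refused whole. The fingers move at their own pace and stop on an object; FORCE is the grip in N (left out, the last holds). Time passes only in rows, so rows that do not move let the fingers close. It gives the time, the measured TCP pose, the force and the opening at its end, in the units of the state.
- env.observe(): the state, without advancing time (a new reading comes with each control period).
- viewer.get_image(name): name is "scene" or "side" or "wrist"; returns (picture, depth): 480x640x3 uint8, red, green, blue; 480x640 float32, m along the optical axis (not along the pixel's ray), 0 where there is no reading.
- viewer.camera_params(name): a dict with "fx", "fy", "cx", "cy" (pixels), "rvec" (rotation vector, rad) and "tvec" (3), from world to camera coordinates, as OpenCV has them; the wrist camera has in their place "T_tool_cam" (4x4, takes a point from camera to tool coordinates, whose origin is the TCP and whose axes are the flange's). Camera axes: x right, y down, z forward; pixel columns grow to the right and rows downward; lengths in m; the calibration is good to about 2 mm. A picture is of the moment at which its call begins: read the wrist's pose just before it. camera_params takes no time and is no camera call.
- ticket.close_job(): hands the job in, once; it reports no verdict.
The state is a dict: "time_s": time; "q": joint angles; "qvel": joint speeds; "joint_efforts": joint torques, N m; "position": TCP position; "tool_rot": TCP orientation; "ft_force": force on the tool from outside, world axes, zero at the start; "wrist_torque": the same for the moment, N m; "grip_width": finger opening in m.
Only numpy, scipy, OpenCV 4.12 (cv2) and the standard library are available. Lean on these libraries where they do the work, as an engineer would, in place of code of your own. Each camera call takes 0.05 s, during which the arm holds its last target. There are 200 camera calls.

## Working session

There is one attempt and no reset: what is moved stays moved. The work goes in short steps, Python scripts to look and compute and a shell command to move; the robot and the scene stay as the last step left them, time stands still between calls to the robot, and variables do not carry over. Pictures are saved under pics/ and viewed, about 8 in all and at most 12, crops included, and the job is handed in when it is done.

```bash
mkdir -p pics; cat > h.py <<'E'
import numpy as np, cv2
from rig import env, viewer, ticket
def cam(name, st=None):
    p=viewer.camera_params(name)
    K=np.array([[p['fx'],0,p['cx']],[0,p['fy'],p['cy']],[0,0,1]])
    if 'T_tool_cam' in p:
        st=st or env.observe(); T=np.eye(4); T[:3,:3]=np.array(st['tool_rot']); T[:3,3]=st['position']
        T=T@np.array(p['T_tool_cam']); return K,T
    R=cv2.Rodrigues(np.array(p['rvec'],float))[0]; T=np.eye(4); T[:3,:3]=R.T; T[:3,3]=-R.T@np.array(p['tvec'],float).ravel()
    return K,T
def grab(name,tag):
    st=env.observe(); im,d=viewer.get_image(name); K,T=cam(name,st)
    cv2.imwrite(f'pics/{tag}.png',im[:,:,::-1]); np.savez(f'{tag}.npz',im=im,d=d,K=K,T=T); return im,d,K,T
def load(tag): z=np.load(f'{tag}.npz'); return z['im'],z['d'],z['K'],z['T']
def ray(K,T,u,v):
    r=T[:3,:3]@np.linalg.inv(K)@[u,v,1]; return T[:3,3],r
def onz(K,T,u,v,z):
    o,r=ray(K,T,u,v); return o+r*(z-o[2])/r[2]
def cloud(d,K,T):
    v,u=np.mgrid[:480,:640]; P=np.stack([(u-K[0,2])*d/K[0,0],(v-K[1,2])*d/K[1,1],d],-1); P=P@T[:3,:3].T+T[:3,3]; P[d<=0]=np.nan; return P
def proj(K,T,X):
    c=T[:3,:3].T@(np.array(X)-T[:3,3]); p=K@c; return p[:2]/p[2]
def crop(tag,u0,v0,w,h,s,out):
    im=load(tag)[0][v0:v0+h,u0:u0+w,::-1]; cv2.imwrite(f'pics/{out}.png',cv2.resize(im,None,fx=s,fy=s,interpolation=cv2.INTER_CUBIC))
E
python3 - <<'E'
from h import *
for n in ['scene','side','wrist']:
    im,d,K,T=grab(n,n+'0'); print(n,T[:3,3].round(3),T[:3,2].round(2))
a=load('scene0')[0];b=load('side0')[0]
E
```

```text
scene [1.039 0.005 0.91 ] [-0.55 -0.04 -0.84]
side [ 0.47  -1.086  0.907] [ 0.02  0.79 -0.61]
wrist [0.134 0.539 0.374] [ 0.29 -0.12 -0.95]
```

View pics/scene0.png

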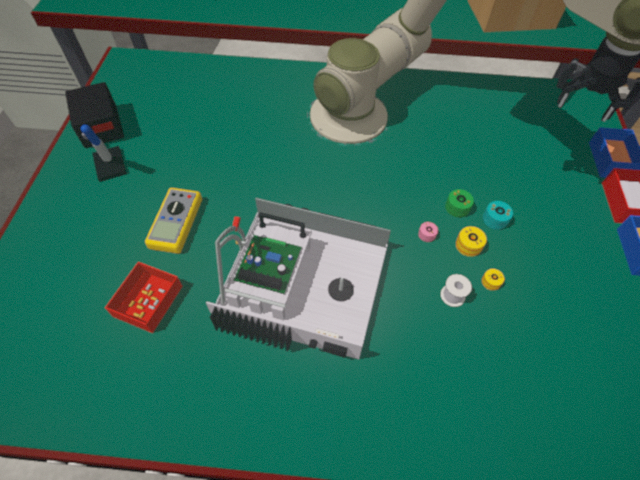

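View pics/side0.png

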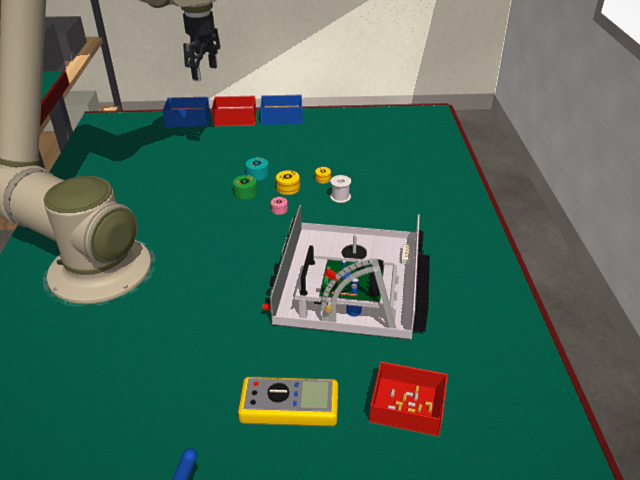

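Scene camera: the larger yellow ring is at (471,240) and a smaller yellow one at (493,279). The green (460,202), turquoise (498,213) and pink (428,232) rings are decoys, and the reel is at (457,288). The larger yellow ring with orange bands fits the description. The chassis is at about (300,275), with the bolt at (341,285), the handle at (283,225) and the red clip at (236,222). I'll confirm with a crop and measure.

```bash
python3 - <<'E'
from h import *
a=load('scene0')[0][180:310,400:530,::-1]; b=load('scene0')[0][190:365,200:400,::-1]
A=cv2.resize(a,(400,400),interpolation=cv2.INTER_CUBIC);B=cv2.resize(b,(400,350),interpolation=cv2.INTER_CUBIC)
c=load('side0')[0][200:345,255:440,::-1];C=cv2.resize(c,(740,580),interpolation=cv2.INTER_CUBIC)
B=cv2.copyMakeBorder(B,0,50,0,0,cv2.BORDER_CONSTANT)
cv2.imwrite('pics/c1.png',np.hstack([A,B])); cv2.imwrite('pics/c2.png',C)
im,d,K,T=load('scene0'); P=cloud(d,K,T)
hsv=cv2.cvtColor(im,cv2.COLOR_RGB2HSV)
def ring(name,u,v,r=16):
    Q=P[v-r:v+r,u-r:u+r].reshape(-1,3); Q=Q[np.isfinite(Q[:,0])]; zt=np.percentile(Q[:,2],95)
    q=Q[Q[:,2]>zt-.006]; print(name,'top',zt.round(4),'ctr',((q.max(0)+q.min(0))/2).round(4),'med',np.median(q,0).round(4),'size',np.ptp(q,axis=0).round(4))
for n,u,v,r in [('yel',471,240,17),('yels',493,279,11),('green',460,202,15),('teal',498,213,15),('pink',428,232,11),('reel',457,288,16)]: ring(n,u,v,r)
for n,u,v in [('handle L',306,233),('handle mid',283,225),('padish',341,291),('bolt tip',341,278)]: print(n,P[v,u].round(4), onz(K,T,u,v,.065).round(4))
E
```

```text
yel top 0.0411 ctr [0.4233 0.3119 0.0411] med [0.4249 0.3118 0.0389] size [0.0635 0.0605 0.0118]
yels top 0.029 ctr [0.5187 0.3562 0.0281] med [0.5186 0.3546 0.0267] size [0.0425 0.0408 0.0096]
green top 0.041 ctr [0.3116 0.2928 0.0412] med [0.3121 0.2927 0.0388] size [0.0646 0.0611 0.0123]
teal top 0.0411 ctr [0.3377 0.3849 0.0403] med [0.34   0.3844 0.0387] size [0.0628 0.0627 0.0103]
pink top 0.0283 ctr [0.402  0.2139 0.0272] med [0.4037 0.2138 0.0262] size [0.042  0.0408 0.0094]
reel top 0.0524 ctr [0.5607 0.2663 0.0505] med [0.5615 0.266  0.0506] size [0.0534 0.0529 0.0079]
handle L [ 0.4695 -0.072   0.0631] [ 0.4708 -0.0718  0.065 ]
handle mid [ 0.4548 -0.1263  0.0656] [ 0.4544 -0.1264  0.065 ]
padish [0.5832 0.0179 0.0162] [0.608  0.0172 0.065 ]
bolt tip [0.5767 0.015  0.0637] [0.5774 0.015  0.065 ]
```

View pics/c1.png

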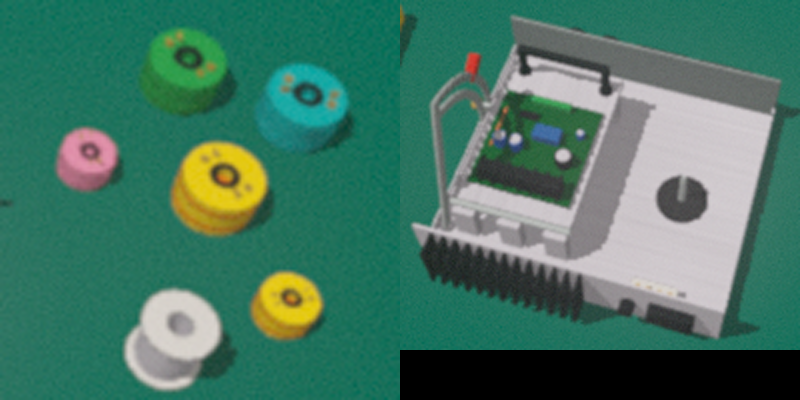

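View pics/c2.png

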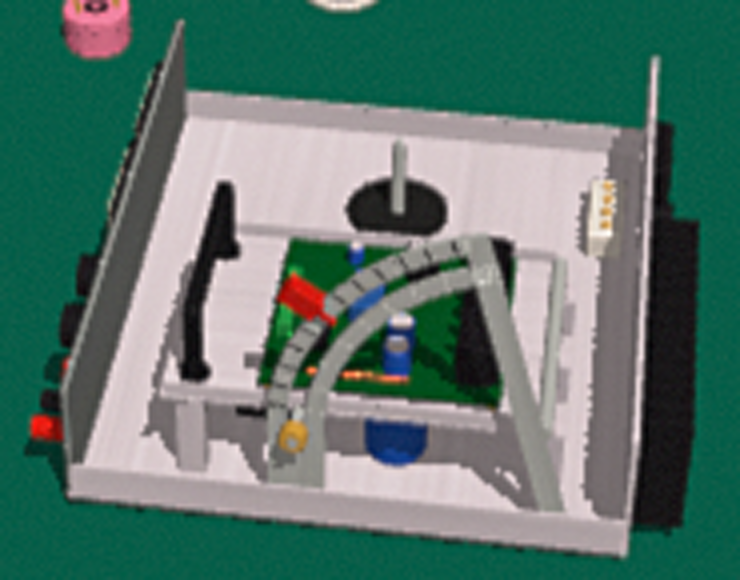

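The crops confirm the large yellow ring with orange bands. They also show the bolt and pad clear, the red clip on the quadrant's rim, and the brass nut low in the slot.

```bash
python3 - <<'E'
from h import *
C={}
for n in ['scene0','side0']:
    im,d,K,T=load(n); P=cloud(d,K,T); hsv=cv2.cvtColor(im,cv2.COLOR_RGB2HSV); C[n]=(im,P,hsv)
    X,Y,Z=P[...,0],P[...,1],P[...,2]; reg=(X>.36)&(X<.74)&(Y>-.23)&(Y<.12)
    # handle: dark, high
    m=reg&(Z>.097)&(Z<.118)&(hsv[...,2]<70)&(X<.5); q=P[m]
    l=cv2.fitLine(q[:,:2].astype(np.float32),cv2.DIST_HUBER,0,.001,.001).ravel(); dv=l[:2]*np.sign(l[1]); t=(q[:,:2]-l[2:])@dv
    print(n,'handle',m.sum(),'yaw',np.arctan2(-dv[0],dv[1]).round(4),'mid',(l[2:]+dv*(np.percentile(t,1)+np.percentile(t,99))/2).round(4),'len',np.ptp(t).round(4),'z',np.percentile(q[:,2],[5,50,95]).round(4))
    # front panel top
    m=reg&(Z>.076)&(Z<.088)&(X<.48)&(hsv[...,1]<60); q=P[m]
    if m.sum()>20:
        l=cv2.fitLine(q[:,:2].astype(np.float32),cv2.DIST_HUBER,0,.001,.001).ravel(); dv=l[:2]*np.sign(l[1]); t=(q[:,:2]-l[2:])@dv
        print('panel',m.sum(),'yaw',np.arctan2(-dv[0],dv[1]).round(4),'mid',(l[2:]+dv*(t.max()+t.min())/2).round(4),'len',np.ptp(t).round(4))
    # pad: dark, z~.015
    m=reg&(Z>.008)&(Z<.022)&(hsv[...,2]<60)&(Y>-.03)&(Y<.07); q=P[m]; print('pad',m.sum(),((q.max(0)+q.min(0))/2).round(4),np.ptp(q,axis=0).round(3))
    m=reg&(Z>.035)&(Z<.069)&(np.hypot(X-.577,Y-.015)<.02); q=P[m]; print('bolt',m.sum(),np.median(q,0).round(4),Z[m].max() if m.any() else '')
    m=reg&(Z>.1)&(hsv[...,1]>150)&((hsv[...,0]<8)|(hsv[...,0]>172)); q=P[m]; vv,uu=np.where(m); print('clip',m.sum(),'med',np.median(q,0).round(4),'mid',((np.percentile(q,3,0)+np.percentile(q,97,0))/2).round(4),'px',uu.mean().round(1),vv.mean().round(1))
E
```

```text
scene0 handle 158 yaw -0.1872 mid [ 0.4723 -0.1252] len 0.1015 z [0.1021 0.1117 0.1144]
panel 418 yaw -0.1842 mid [ 0.4273 -0.042 ] len 0.316Traceback (most recent call last):
  File "<stdin>", line 16, in <module>
    return umr_maximum(a, axis, None, out, keepdims, initial, where)
ValueError: zero-size array to reduction operation maximum which has no identity
```

```bash
python3 - <<'E'
from h import *
yaw=-.186; R=np.array([[np.cos(yaw),-np.sin(yaw)],[np.sin(yaw),np.cos(yaw)]])
H=np.array([.4723,-.1252])+R@[.175,0]; print('hinge',H)
for n in ['scene0','side0']:
    im,d,K,T=load(n); P=cloud(d,K,T); hsv=cv2.cvtColor(im,cv2.COLOR_RGB2HSV)
    X,Y,Z=P[...,0],P[...,1],P[...,2]; reg=(X>.36)&(X<.74)&(Y>-.25)&(Y<.12)
    vv,uu=np.where(reg&(Z>.004)&(Z<.026)&(hsv[...,2]<110)&(np.hypot(X-.585,Y-.017)<.045)&(np.hypot(X-.577,Y-.015)>.0)); q=P[vv,uu]
    if len(q)>20: print(n,'pad',len(q),((np.percentile(q,2,0)+np.percentile(q,98,0))/2).round(4),np.ptp(q,axis=0).round(3))
    m=reg&(Z>.03)&(Z<.075)&(np.hypot(X-.58,Y-.015)<.025); q=P[m]; print('bolt',len(q)); 
    if len(q): print(np.median(q,0).round(4),q[q[:,2].argmax()].round(4))
    m=reg&(Z>.09)&(hsv[...,1]>140)&((hsv[...,0]<8)|(hsv[...,0]>172)); q=P[m]; c=(np.percentile(q,3,0)+np.percentile(q,97,0))/2
    for nm,c in (('med',np.median(q,0)),('mid',c)):
        l=R.T@(c[:2]-H); print('clip',m.sum(),c.round(4),'local',l.round(4),'ang',np.arctan2(c[2]-.065,-l[0]).round(4),'r',np.hypot(c[2]-.065,l[0]).round(4))
    if n=='side0':
        m=reg&(Z>.095)&(Z<.12)&(hsv[...,2]<70)&(X<.52)&(Y>-.2)&(Y<-.06); q=P[m]; print('handle',len(q),((np.percentile(q,3,0)+np.percentile(q,97,0))/2).round(4))
        m=reg&(hsv[...,1]>120)&(hsv[...,0]>15)&(hsv[...,0]<32)&(Z>.04)&(Y<-.15); q=P[m]; c=np.median(q,0); print('stud',len(q),c.round(4),'local',(R.T@(c[:2]-H)).round(4))
E
```

```text
hinge [ 0.64428157 -0.15756264]
scene0 pad 395 [0.5789 0.0166 0.0158] [0.054 0.052 0.012]
bolt 32
[0.5797 0.0159 0.052 ] [0.5777 0.0171 0.0659]
clip 51 [ 0.5155 -0.2099  0.1514] local [-0.1168 -0.0753] ang 0.637 r 0.1453
clip 51 [ 0.5153 -0.2102  0.1513] local [-0.1171 -0.0756] ang 0.6355 r 0.1455
side0 pad 262 [0.5768 0.0165 0.0145] [0.057 0.052 0.01 ]
bolt 46
[0.5767 0.014  0.0481] [0.576  0.0149 0.0637]
clip 89 [ 0.5132 -0.2141  0.1485] local [-0.1184 -0.0798] ang 0.6146 r 0.1449
clip 89 [ 0.5134 -0.2132  0.1465] local [-0.1183 -0.0789] ang 0.6029 r 0.1437
handle 167 [ 0.4684 -0.1316  0.1057]
stud 50 [ 0.5093 -0.2195  0.0692] local [-0.1211 -0.0859]
```

```bash
python3 - <<'E'
from h import *
s=env.observe(); print(np.array(s['tool_rot']).round(3),s['grip_width'],s['ft_force'],s['time_s'])
K,T=cam('wrist'); 
r=np.array(s['tool_rot']); a=np.arctan2(r[1,1],r[0,1]); print('jaw ang',a)
for t in (-.186,-.186+np.pi,-.186-np.pi): print((t-a+np.pi)%(2*np.pi)-np.pi)
E
python3 -m pendant '[[[43,-40,-12],0,1],[[43,-40,-12],0,1],[[43,-40,-12],0,1],[[43,-40,-12],0,1],[[42,-37,-12],0,1],[[0,0,0],0,1]]'
```

```text
[[-0.925  0.381 -0.001]
 [ 0.381  0.925 -0.001]
 [ 0.    -0.001 -1.   ]] 0.08551105332429222 [-0.03102785 -0.33181883  0.26492466] 0.15
jaw ang 1.1799887416350272
-1.3659887416350271
1.7756039119547662
1.7756039119547662
time_s: 0.9
position: [0.4282, 0.3048, 0.1679]
tool_rot: [[-0.926, 0.378, -0.002], [0.378, 0.926, -0.001], [0.001, -0.001, -1.0]]
ft_force: [-0.2, 0.6, -0.4]
grip_width: 0.0851
```

```bash
python3 - <<'E'
from h import *
im,d,K,T=grab('wrist','w1'); P=cloud(d,K,T); hsv=cv2.cvtColor(im,cv2.COLOR_RGB2HSV)
m=(hsv[...,1]>140)&(hsv[...,0]>8)&(hsv[...,0]<35)&(P[...,2]>.034)&(P[...,2]<.042)&(np.hypot(P[...,0]-.424,P[...,1]-.312)<.045)
q=P[m]; print(m.sum(),((np.percentile(q,.5,0)+np.percentile(q,99.5,0))/2).round(4),np.ptp(q,axis=0).round(4))
(c,r)=cv2.minEnclosingCircle(q[:,:2].astype(np.float32)*1000); print(c,r)
E
```

```text
4349 [0.421  0.3136 0.0378] [0.0611 0.0612 0.0077]
(421.39862060546875, 313.4906311035156) 30.870813369750977
```

View pics/w1.png

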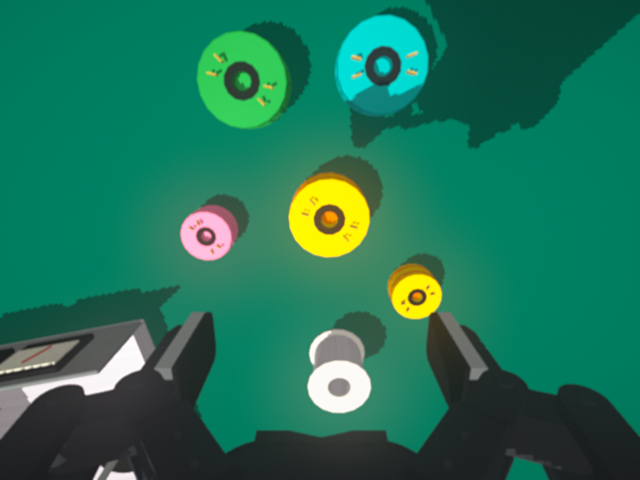

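The transformer is at wrist pixel (329,217), world about (0.4215, 0.313), with clear space all round it. I'll go down and grip.

```bash
python3 -m pendant '[[[-6,8,-30],0,1],[[0,0,-45],0,1],[[0,0,-45],0,1],[[0,0,-28],0,1],[[0,0,0],0,1]]' 60
```

```text
time_s: 1.58
position: [0.417, 0.319, 0.0187]
tool_rot: [[-0.929, 0.37, 0.002], [0.37, 0.929, 0.003], [-0.001, 0.003, -1.0]]
ft_force: [0.3, 0.1, 0.6]
grip_width: 0.0856
```

```bash
python3 -m pendant '[[[4,-6,-9],0,1],[[0,0,0],0,1]]'
```

```text
time_s: 1.82
position: [0.4216, 0.3139, 0.0114]
tool_rot: [[-0.929, 0.369, 0.005], [0.369, 0.929, 0.004], [-0.003, 0.006, -1.0]]
ft_force: [-0.3, 0.5, 0.3]
grip_width: 0.0852
```

```bash
python3 -m pendant '[[[0,0,-2],0,-1],[[0,0,0],0,-1],[[0,0,0],0,-1],[[0,0,0],0,-1],[[0,0,0],0,-1]]' 60; python3 -m pendant '[[[0,0,20],0,-1],[[0,0,40],0,-1],[[0,0,40],0,-1],[[0,0,0],0,-1]]'
```

```text
time_s: 2.45
position: [0.4219, 0.314, 0.0108]
tool_rot: [[-0.929, 0.369, 0.007], [0.369, 0.929, 0.005], [-0.004, 0.007, -1.0]]
ft_force: [0.8, 0.5, -1.6]
grip_width: 0.0597
time_s: 2.95
position: [0.4203, 0.3133, 0.1115]
tool_rot: [[-0.929, 0.369, 0.002], [0.369, 0.929, 0.003], [-0.0, 0.003, -1.0]]
ft_force: [-0.5, 0.2, -4.8]
grip_width: 0.0595
```

```bash
python3 -m pendant '[[[20,-37,3],-0.17,-1],[[20,-37,2],-0.17,-1],[[20,-37,2],-0.17,-1],[[20,-37,2],-0.17,-1],[[20,-37,2],-0.17,-1],[[20,-37,0],-0.17,-1],[[20,-37,0],-0.17,-1],[[18,-37,0],-0.17,-1],[[0,0,0],0,-1]]'
python3 - <<'E'
from h import *
s=env.observe(); r=np.array(s['tool_rot']); print('jaw',np.arctan2(r[1,1],r[0,1]),s['q'])
E
```

```text
time_s: 4.08
position: [0.5743, 0.007, 0.105]
tool_rot: [[0.21, 0.977, -0.02], [0.978, -0.21, 0.012], [0.008, -0.022, -1.0]]
ft_force: [-0.3, 0.3, -5.5]
grip_width: 0.0595
jaw -0.21161409022736558 [-11.32330271  31.4286971   80.38121787   0.50083684  69.4658215
   0.62543748]
```

```bash
python3 -m pendant '[[[4,9,0],0.025,-1],[[0,0,0],0,-1],[[0,0,0],0,-1]]'
python3 - <<'E'
from h import *
s=env.observe(); r=np.array(s['tool_rot']); print('jaw',np.arctan2(r[1,1],r[0,1]), r[:,2].round(4))
o=[]
for n in ['scene','side']:
    im,d,K,T=grab(n,n+'1')
    u,v=proj(K,T,[s['position'][0],s['position'][1],.1]); print(n,u,v); u,v=int(u),int(v)
    o.append(cv2.resize(im[v-40:v+60,u-40:u+40,::-1],(400,500),interpolation=cv2.INTER_CUBIC))
    for X in ([.578,.016,.015],[.578,.016,.065],[s['position'][0],s['position'][1],.095]):
        print(((proj(K,T,X)-[u-40,v-40])*5).round(1))
cv2.imwrite('pics/c3.png',np.hstack(o))
E
```

```text
time_s: 4.45
position: [0.5766, 0.0188, 0.1022]
tool_rot: [[0.18, 0.983, -0.026], [0.984, -0.18, 0.013], [0.008, -0.028, -1.0]]
ft_force: [-0.1, 0.3, -5.6]
grip_width: 0.0599
jaw -0.18070619063010265 [-0.0262  0.0133 -0.9996]
scene 343.72197238273895 269.6728970483024
[186.5 300.5]
[192.3 246.4]
[202.9 209.3]
side 354.54712080354915 220.87107889765267
[201.5 358. ]
[204.4 271.1]
[202.4 213.5]
```

View pics/c3.png

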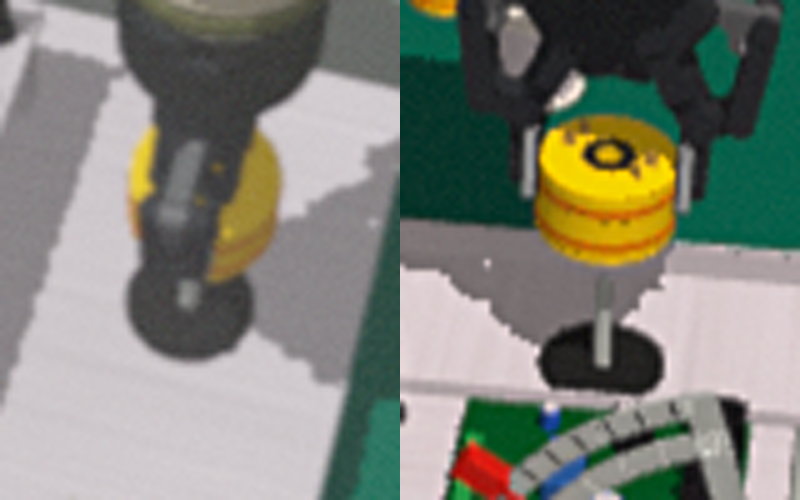

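Side crop: the bolt is at x≈604 and the ring's centre at about 607, so they line up in world x. Scene crop: the pad's centre is at x≈190 and the ring's at about 206, so the ring is a few mm too far left (+y). I'll put numbers on this.

```bash
python3 - <<'E'
from h import *
from scipy.optimize import least_squares
for n in ['scene1','side1']:
    im,d,K,T=load(n); P=cloud(d,K,T); hsv=cv2.cvtColor(im,cv2.COLOR_RGB2HSV)
    m=(hsv[...,1]>140)&(hsv[...,0]>8)&(hsv[...,0]<35)&(np.hypot(P[...,0]-.577,P[...,1]-.019)<.045)&(P[...,2]>.08)&(P[...,2]<.15)
    q=P[m]; print(n,m.sum(),'z',np.percentile(q[:,2],[1,99]).round(4),'ext mid',((np.percentile(q,1,0)+np.percentile(q,99,0))/2).round(4),np.ptp(q,axis=0).round(4))
    s=q[q[:,2]<np.percentile(q[:,2],99)-.008]
    f=least_squares(lambda p:np.hypot(s[:,0]-p[0],s[:,1]-p[1])-.031,[.577,.019],loss='soft_l1',f_scale=.001); print('fit',f.x.round(4),len(s))
for n in ['scene0','side0']:
    im,d,K,T=load(n); P=cloud(d,K,T)
    m=(P[...,2]>.025)&(P[...,2]<.058)&(np.hypot(P[...,0]-.578,P[...,1]-.0165)<.02); s=P[m]
    f=least_squares(lambda p:np.hypot(s[:,0]-p[0],s[:,1]-p[1])-.004,[.578,.0165],loss='soft_l1',f_scale=.001); print(n,'bolt fit',f.x.round(4),len(s))
E
```

```text
scene1 228 z [0.0964 0.1336] ext mid [0.5852 0.0166 0.115 ] [0.0471 0.057  0.0406]
fit [0.5772 0.0171] 60
side1 702 z [0.0915 0.1349] ext mid [0.5763 0.0142 0.1132] [0.0596 0.0681 0.0484]
fit [0.577  0.0185] 396
scene0 bolt fit [0.5773 0.0161] 28
side0 bolt fit [0.5776 0.0144] 42
```

```bash
python3 -m pendant '[[[1,-2,-20],0,-1],[[0,0,0],0,-1]]'
```

```text
time_s: 4.8
position: [0.5777, 0.0169, 0.0826]
tool_rot: [[0.179, 0.983, -0.025], [0.984, -0.179, 0.013], [0.008, -0.027, -1.0]]
ft_force: [-0.6, -0.2, -5.6]
grip_width: 0.0598
```

```bash
python3 -m pendant '[[[0,0,-12],0,-1],[[0,0,-6],0,-1]]'
```

```text
time_s: 5.05
position: [0.5784, 0.017, 0.0651]
tool_rot: [[0.179, 0.984, -0.022], [0.984, -0.179, 0.013], [0.008, -0.024, -1.0]]
ft_force: [0.1, 0.0, -5.5]
grip_width: 0.0599
```

```bash
python3 -m pendant '[[[0,0,-10],0,-1],[[0,0,-10],0,-1]]'
```

```text
time_s: 5.3
position: [0.5787, 0.017, 0.0443]
tool_rot: [[0.179, 0.984, -0.021], [0.984, -0.179, 0.012], [0.008, -0.023, -1.0]]
ft_force: [-1.6, -0.2, -4.3]
grip_width: 0.0598
```

```bash
python3 -m pendant '[[[-1,0,-9],0,-1],[[0,0,-6],0,-1],[[0,0,0],0,-1]]'
```

```text
time_s: 5.68
position: [0.5772, 0.0171, 0.0273]
tool_rot: [[0.179, 0.984, -0.023], [0.984, -0.179, 0.013], [0.008, -0.025, -1.0]]
ft_force: [0.7, -0.3, -5.2]
grip_width: 0.0598
```

```bash
python3 -m pendant '[[[0,0,-2],0,-1],[[0,0,-1],0,-1]]';python3 -m pendant '[[[0,0,-1],0,-1],[[0,0,-1],0,-1]]'
```

```text
time_s: 5.92
position: [0.5775, 0.0172, 0.0265]
tool_rot: [[0.179, 0.984, -0.021], [0.984, -0.179, 0.012], [0.008, -0.023, -1.0]]
ft_force: [-4.6, -0.6, 4.5]
grip_width: 0.0596
time_s: 6.18
position: [0.5775, 0.0172, 0.0264]
tool_rot: [[0.179, 0.984, -0.02], [0.984, -0.179, 0.012], [0.008, -0.021, -1.0]]
ft_force: [-5.4, -0.2, 5.5]
grip_width: 0.0596
```

Contact at a TCP height of 0.0264 m, where about 0.026 was expected, so the transformer is seated. I'll release it, retreat and look.

```bash
python3 -m pendant '[[[0,0,0],0,1],[[0,0,0],0,1],[[0,0,0],0,1],[[0,0,30],0,1],[[0,0,50],0,1],[[0,0,50],0,1],[[-20,-20,10],0,1],[[-20,-30,0],0,1],[[0,0,0],0,1]]'
python3 - <<'E'
from h import *
im,d,K,T=grab('wrist','w2'); P=cloud(d,K,T); hsv=cv2.cvtColor(im,cv2.COLOR_RGB2HSV)
m=(hsv[...,1]>140)&(hsv[...,0]>8)&(hsv[...,0]<35)&(np.hypot(P[...,0]-.577,P[...,1]-.017)<.045)
q=P[m]; print(len(q),np.percentile(q[:,2],[50,90,98]).round(4))
E
```

```text
time_s: 7.3
position: [0.5385, -0.0343, 0.172]
tool_rot: [[0.178, 0.984, -0.013], [0.984, -0.178, 0.01], [0.008, -0.014, -1.0]]
ft_force: [0.4, 0.7, 0.1]
grip_width: 0.0854
5318 [0.0531 0.054  0.0548]
```

View pics/w2.png

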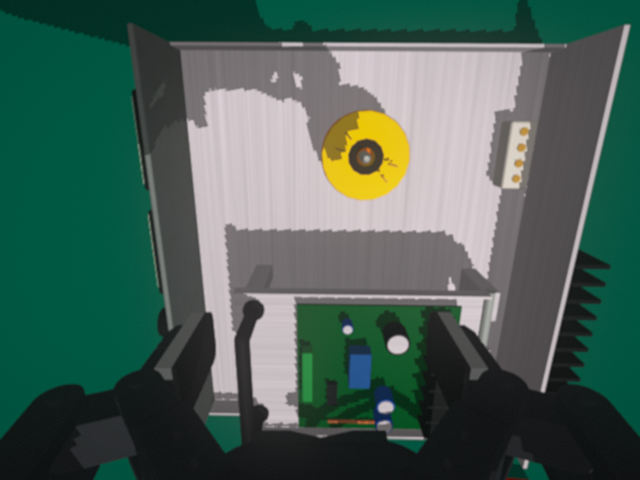

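The transformer is down on its pad, with the bolt visible in its bore at (367,157) and its top face at 0.053 m. Next is the handle bar, at (250,310) to (255,412).

```bash
python3 - <<'E'
from h import *
im,d,K,T=load('w2'); P=cloud(d,K,T); hsv=cv2.cvtColor(im,cv2.COLOR_RGB2HSV)
X,Y,Z=P[...,0],P[...,1],P[...,2]
u=np.arange(640)[None,:]; v=np.arange(480)[:,None]
m=(Z>.098)&(Z<.118)&(hsv[...,2]<80)&(u>215)&(u<275)&(v>295)&(v<425); q=P[m]
l=cv2.fitLine(q[:,:2].astype(np.float32),cv2.DIST_HUBER,0,.001,.001).ravel(); dv=l[:2]*np.sign(l[1]); t=(q[:,:2]-l[2:])@dv
print(len(q),'yaw',np.arctan2(-dv[0],dv[1]).round(3),'ctr',l[2:].round(4),'ends',(l[2:]+dv*np.percentile(t,1)).round(4),(l[2:]+dv*np.percentile(t,99)).round(4),'zmax',np.percentile(q[:,2],98).round(4))
E
```

```text
1359 yaw -0.188 ctr [ 0.4728 -0.1042] ends [ 0.4657 -0.1416] [ 0.4787 -0.0735] zmax 0.1134
```

```bash
python3 -m pendant '[[[-35,-45,0],0,0],[[-35,-45,-5],0,0],[[0,0,-15],0,0],[[0,0,0],0,0]]'
```

```text
time_s: 7.85
position: [0.4695, -0.124, 0.151]
tool_rot: [[0.174, 0.985, -0.011], [0.985, -0.174, 0.011], [0.009, -0.013, -1.0]]
ft_force: [-0.5, 0.0, 0.4]
grip_width: 0.0426
```

```bash
python3 -m pendant '[[[0,0,-25],0,0],[[0,0,-22],0,0],[[0,0,-14],0,0],[[0,0,0],0,0]]'
```

```text
time_s: 8.35
position: [0.4734, -0.1219, 0.0901]
tool_rot: [[0.169, 0.986, -0.007], [0.986, -0.169, 0.009], [0.008, -0.009, -1.0]]
ft_force: [0.2, -0.0, 0.2]
grip_width: 0.0428
```

Now close. I'm correcting the 4 mm x drift, so the jaws centre on the bar.

```bash
python3 -m pendant '[[[-4,-2,-2],-0.015,0],[[0,0,0],0,0]]'; python3 -m pendant '[[[0,0,0],0,-1],[[0,0,0],0,-1],[[0,0,0],0,-1],[[0,0,0],0,-1]]' 60
python3 - <<'E'
from h import *
im,d,K,T=grab('wrist','w3'); im2=grab('side','side2')[0]
a=cv2.resize(im[:,:,::-1],(400,300)); b=cv2.resize(im2[170:350,250:450,::-1],(400,360),interpolation=cv2.INTER_CUBIC)
cv2.imwrite('pics/c4.png',np.hstack([cv2.copyMakeBorder(a,0,60,0,0,cv2.BORDER_CONSTANT),b]))
E
```

```text
time_s: 8.6
position: [0.4702, -0.1237, 0.0892]
tool_rot: [[0.184, 0.983, -0.005], [0.983, -0.184, 0.008], [0.007, -0.007, -1.0]]
ft_force: [-0.4, 0.5, -0.0]
grip_width: 0.0427
time_s: 9.1
position: [0.4685, -0.1234, 0.09]
tool_rot: [[0.183, 0.983, -0.009], [0.983, -0.183, 0.009], [0.007, -0.01, -1.0]]
ft_force: [-0.1, 0.8, -1.9]
grip_width: 0.0078
```

View pics/c4.png

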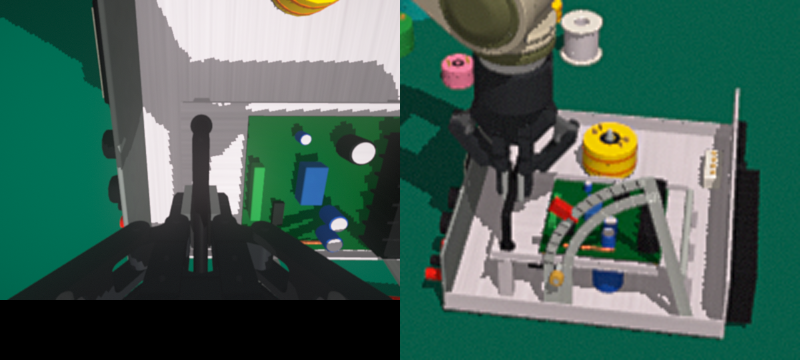

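Wrist view: the bar is held centrally between the fingers. Side view: the transformer is seated, the red clip is at (563,209) and the brass nut at (557,278). I'll start along the arc.

```bash
python3 -m pendant '[[[3,0,9],0,-1],[[3,-1,9],0,-1],[[4,-1,9],0,-1],[[4,-1,9],0,-1]]' 60
cat > a.py <<'E'
from h import *
s=env.observe(); p=np.array(s['position']); r=np.array(s['tool_rot']); g=p-.019*r[:,2]
yaw=-.187; e=np.array([np.cos(yaw),np.sin(yaw)]); G0=np.array([.4685,-.1234])
lx=.175-(g[:2]-G0)@e; z=g[2]-.065
print('theta from x,z',np.arctan2(z,lx)-.2382,'radius err mm',1e3*(np.hypot(lx,z)-.1801),'lat',1e3*((g[:2]-G0)@[-e[1],e[0]]),'tilt',r[:,2].round(3), 'yaw',np.arctan2(r[1,1],r[0,1]))
E
python3 a.py
```

```text
time_s: 9.7
position: [0.4811, -0.1258, 0.1268]
tool_rot: [[0.183, 0.983, -0.016], [0.983, -0.183, 0.011], [0.008, -0.018, -1.0]]
ft_force: [2.3, 2.4, -5.7]
grip_width: 0.0078
theta from x,z 0.22503049698585179 radius err mm 0.7556506465450363 lat -0.2084145348062094 tilt [-0.016  0.011 -1.   ] yaw -0.18413352966491905
```

```bash
python3 -m pendant '[[[4,-1,9],0,-1],[[5,-1,9],0,-1],[[5,-1,8],0,-1],[[6,-1,8],0,-1]]'; python3 a.py
```

```text
time_s: 10.2
position: [0.5034, -0.13, 0.1635]
tool_rot: [[0.183, 0.983, -0.014], [0.983, -0.183, 0.011], [0.008, -0.015, -1.0]]
ft_force: [-0.1, 0.2, -3.8]
grip_width: 0.0074
theta from x,z 0.4627951428396667 radius err mm 2.0191835709623684 lat -0.14853708843477492 tilt [-0.014  0.011 -1.   ] yaw -0.18398289272616952
```

```bash
python3 -m pendant '[[[6,-1,7],0,-1],[[6,-1,6],0,-1],[[6,-1,6],0,-1],[[0,0,0],0,-1]]'; python3 a.py; python3 - <<'E'
from h import *
im,d,K,T=grab('side','side3'); crop('side3',290,200,150,140,5,'c5')
E
```

```text
time_s: 10.7
position: [0.5224, -0.1336, 0.1842]
tool_rot: [[0.183, 0.983, -0.015], [0.983, -0.183, 0.01], [0.007, -0.016, -1.0]]
ft_force: [-3.0, 0.7, -2.1]
grip_width: 0.0078
theta from x,z 0.6182791367114607 radius err mm 2.78297731836466 lat -0.1247984963616243 tilt [-0.015  0.01  -1.   ] yaw -0.18403857578398292
```

View pics/c5.png

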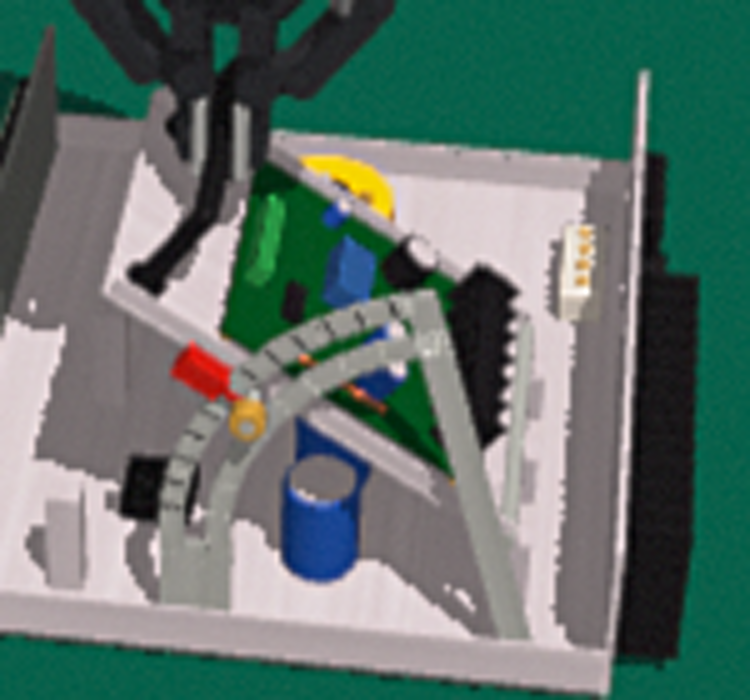

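Side crop: the nut is at (247,418), and the clip body at (201,370) points at or just above it. I'll measure the remaining angle.

```bash
cat > b.py <<'E'
from h import *
import sys
yaw=-.187; R=np.array([[np.cos(yaw),-np.sin(yaw)],[np.sin(yaw),np.cos(yaw)]])
H=np.array([.4685,-.1234])+R@[.175,0]
def run(n):
    im,d,K,T=load(n); P=cloud(d,K,T); hsv=cv2.cvtColor(im,cv2.COLOR_RGB2HSV); X,Y,Z=np.moveaxis(P,-1,0)
    L=P.copy(); L[...,:2]=(P[...,:2]-H)@R
    clip=(L[...,0]>-.16)&(L[...,0]<-.05)&(L[...,1]<-.055)&(L[...,1]>-.11)&(Z>.09)&(hsv[...,1]>140)&((hsv[...,0]<8)|(hsv[...,0]>172))
    nut=(L[...,0]>-.16)&(L[...,0]<-.05)&(L[...,1]<-.06)&(L[...,1]>-.12)&(Z>.04)&(hsv[...,1]>100)&(hsv[...,0]>14)&(hsv[...,0]<32)
    for nm,m in (('clip',clip),('nut',nut)):
        vv,uu=np.where(m); 
        if not len(uu): continue
        (u,v)=((np.percentile(uu,2)+np.percentile(uu,98))/2,(np.percentile(vv,2)+np.percentile(vv,98))/2) if nm=='nut' else (uu.mean(),vv.mean())
        o,r=ray(K,T,u,v); ol=np.r_[R.T@(o[:2]-H),o[2]]; rl=np.r_[R.T@r[:2],r[2]]
        out=[]
        for y in (-.07,-.075,-.08,-.085,-.09):
            p=ol+rl*(y-ol[1])/rl[1]; out.append((y,round(np.arctan2(p[2]-.065,-p[0]),3),round(np.hypot(p[2]-.065,p[0]),4)))
        print(n,nm,len(uu),(u,v),'ymed',np.nanmedian(L[m][:,1]).round(4),'ymin',np.nanpercentile(L[m][:,1],5).round(4),out)
for n in sys.argv[1:]: run(n)
E
python3 b.py side0 side3 scene0
```

```text
side0 clip 89 (np.float64(330.6292134831461), np.float64(274.4943820224719)) ymed -0.0809 ymin -0.0847 [(-0.07, np.float64(0.563), np.float64(0.1375)), (-0.075, np.float64(0.593), np.float64(0.1393)), (-0.08, np.float64(0.621), np.float64(0.1413)), (-0.085, np.float64(0.649), np.float64(0.1433)), (-0.09, np.float64(0.676), np.float64(0.1455))]
side0 nut 41 (np.float64(328.0), np.float64(308.5)) ymed -0.0889 ymin -0.0919 [(-0.07, np.float64(-0.131), np.float64(0.1224)), (-0.075, np.float64(-0.092), np.float64(0.1211)), (-0.08, np.float64(-0.052), np.float64(0.1201)), (-0.085, np.float64(-0.011), np.float64(0.1192)), (-0.09, np.float64(0.03), np.float64(0.1185))]
side3 clip 87 (np.float64(330.39080459770116), np.float64(274.367816091954)) ymed -0.0808 ymin -0.0841 [(-0.07, np.float64(0.563), np.float64(0.1381)), (-0.075, np.float64(0.592), np.float64(0.1399)), (-0.08, np.float64(0.621), np.float64(0.1418)), (-0.085, np.float64(0.649), np.float64(0.1438)), (-0.09, np.float64(0.675), np.float64(0.146))]
side3 nut 78 (np.float64(326.27), np.float64(201.5)) ymed -0.084 ymin -0.0924 [(-0.07
[... 227 characters left out ...]
03))]
scene0 clip 51 (np.float64(236.01960784313727), np.float64(221.19607843137254)) ymed -0.0762 ymin -0.0812 [(-0.07, np.float64(0.781), np.float64(0.1455)), (-0.075, np.float64(0.682), np.float64(0.143)), (-0.08, np.float64(0.581), np.float64(0.142)), (-0.085, np.float64(0.479), np.float64(0.1424)), (-0.09, np.float64(0.379), np.float64(0.1443))]
scene0 nut 3 (np.float64(236.48000000000002), np.float64(242.51999999999998)) ymed -0.0882 ymin -0.0889 [(-0.07, np.float64(0.523), np.float64(0.0991)), (-0.075, np.float64(0.372), np.float64(0.1001)), (-0.08, np.float64(0.226), np.float64(0.1033)), (-0.085, np.float64(0.093), np.float64(0.1085)), (-0.09, np.float64(-0.027), np.float64(0.1154))]
```

```bash
cat >> b.py <<'E'
def nut2(n):
    im,d,K,T=load(n); hsv=cv2.cvtColor(im,cv2.COLOR_RGB2HSV); m=(hsv[...,1]>100)&(hsv[...,0]>14)&(hsv[...,0]<32)&(hsv[...,2]>90)
    def px(a,y=-.0863,r=.12): l=np.array([-r*np.cos(a),y]); return proj(K,T,np.r_[R@l+H,.065+r*np.sin(a)])
    A=np.arange(-.1,1.2,.005); pp=np.array([px(a) for a in A])
    u0,v0=(339,284) if n!='side0' else (328,308)
    if n[-1] not in '03': u0,v0=map(int,px(.63))
    s=m[v0-8:v0+9,u0-8:u0+9]; vv,uu=np.where(s); u,v=uu.mean()+u0-8,vv.mean()+v0-8
    k=np.hypot(*(pp-[u,v]).T).argmin(); print(n,'nut px',u.round(2),v.round(2),len(uu),'angle',A[k].round(3),'dist px',np.hypot(*(pp[k]-[u,v])).round(2))
for n in sys.argv[1:]: 
    if n.startswith('side'): nut2(n)
E
python3 b.py side0 side3 | grep angle
```

```text
side0 nut px 327.95 308.62 42 angle -0.005 dist px 0.47
side3 nut px 339.0 283.22 45 angle 0.61 dist px 0.25
```

```bash
cat > f.py <<'E'
from h import *
from scipy.optimize import minimize
yaw=-.187; R=np.array([[np.cos(yaw),-np.sin(yaw)],[np.sin(yaw),np.cos(yaw)]]); H=np.array([.4685,-.1234])+R@[.175,0]
D=[]
for n,b in (('side3',(310,250,345,290)),('scene0',(222,208,250,236))):
    im,d,K,T=load(n); h=cv2.cvtColor(im,cv2.COLOR_RGB2HSV); m=((h[...,1]>120)&((h[...,0]<9)|(h[...,0]>170))).astype(np.float32); D.append((m[b[1]:b[3],b[0]:b[2]],K,T,b))
def cost(p,dims,which=(0,1)):
    a,r,y=p; c=0
    for i in which:
        m,K,T,b=D[i]; pts=[]
        for i1 in (-.5,.5):
            for i2 in (-.5,.5):
                for i3 in (-.5,.5):
                    rr=r+i1*dims[0]; tt=i2*dims[1]; l=np.array([-rr*np.cos(a)+tt*np.sin(a),y+i3*dims[2]]); pts.append(proj(K,T,np.r_[R@l+H,.065+rr*np.sin(a)+tt*np.cos(a)]))
        q=((np.array(pts)-[b[0]-.5,b[1]-.5])*8).astype(np.float32); M=np.zeros((m.shape[0]*8,m.shape[1]*8),np.float32)
        cv2.fillConvexPoly(M,cv2.convexHull(q).astype(int),1); M=cv2.resize(M,m.shape[::-1],interpolation=cv2.INTER_AREA); c+=np.abs(M-m).sum()/m.sum()
    return c
for dims in ((.02,.01,.012),(.012,.01,.02),(.02,.012,.01)):
    best=min((minimize(cost,[a,r,y],args=(dims,),method='Nelder-Mead',options=dict(initial_simplex=np.array([[a,r,y],[a+.04,r,y],[a,r+.006,y],[a,r,y+.006]]))) for a in (.59,.65) for r in (.14,.148) for y in (-.076,-.082)),key=lambda o:o.fun)
    print(dims,best.x.round(4),round(best.fun,3))
    for y in (-.074,-.078,-.082):
        o=[min((minimize(lambda p:cost([p[0],p[1],y],dims,w),[a,.143],method='Nelder-Mead',options=dict(initial_simplex=[[a,.143],[a+.04,.143],[a,.15]])) for a in (.59,.66)),key=lambda o:o.fun) for w in ((0,),(1,))]
        print('  y',y,[(q.x.round(3),round(q.fun,2)) for q in o])
E
python3 f.py
```

```text
(0.02, 0.01, 0.012) [ 0.6116  0.142  -0.0783] 0.531
  y -0.074 [(array([0.59, 0.14]), np.float64(0.2)), (array([0.687, 0.142]), np.float64(0.36))]
  y -0.078 [(array([0.612, 0.142]), np.float64(0.2)), (array([0.612, 0.142]), np.float64(0.33))]
  y -0.082 [(array([0.634, 0.144]), np.float64(0.21)), (array([0.534, 0.142]), np.float64(0.3))]
(0.012, 0.01, 0.02) [ 0.6363  0.1423 -0.08  ] 1.455
  y -0.074 [(array([0.585, 0.142]), np.float64(0.56)), (array([0.714, 0.145]), np.float64(0.89))]
  y -0.078 [(array([0.621, 0.143]), np.float64(0.57)), (array([0.662, 0.144]), np.float64(0.89))]
  y -0.082 [(array([0.631, 0.145]), np.float64(0.55)), (array([0.579, 0.142]), np.float64(0.9))]
(0.02, 0.012, 0.01) [ 0.6143  0.1421 -0.0786] 0.455
  y -0.074 [(array([0.589, 0.141]), np.float64(0.23)), (array([0.705, 0.142]), np.float64(0.26))]
  y -0.078 [(array([0.613, 0.142]), np.float64(0.23)), (array([0.623, 0.142]), np.float64(0.22))]
  y -0.082 [(array([0.634, 0.144]), np.float64(0.24)), (array([0.544, 0.142]), np.float64(0.2))]
```

The stud sits at 0.61 in the side view and 0.618 from the arm's pose. The clip fits at about 0.613 in the same views, so they agree. One last check that nothing is creeping, then I hand in.

```bash
python3 -m pendant '[[[0,0,0],0,-1],[[0,0,0],0,-1]]'; python3 a.py; python3 - <<'E'
from h import *
grab('side','side4'); grab('scene','scene4')
im,d,K,T=load('scene4'); P=cloud(d,K,T); h=cv2.cvtColor(im,cv2.COLOR_RGB2HSV)
q=P[(h[...,1]>140)&(h[...,0]>14)&(h[...,0]<35)&(np.hypot(P[...,0]-.577,P[...,1]-.017)<.045)]; print('transformer top',len(q),np.percentile(q[:,2],[50,95]).round(4) if len(q) else '')
E
python3 b.py side4|grep -v clip
```

```text
time_s: 11.0
position: [0.5217, -0.1335, 0.1835]
tool_rot: [[0.183, 0.983, -0.016], [0.983, -0.183, 0.011], [0.008, -0.018, -1.0]]
ft_force: [-2.2, -0.6, -1.4]
grip_width: 0.0077
theta from x,z 0.6131480855666978 radius err mm 2.7558189349432274 lat -0.14333273866776533 tilt [-0.016  0.011 -1.   ] yaw -0.1841700506055334
transformer top 627 [0.053  0.0563]
side4 nut 76 (np.float64(326.0), np.float64(203.75)) ymed -0.0845 ymin -0.0929 [(-0.07, np.float64(1.082), np.float64(0.2653)), (-0.075, np.float64(1.09), np.float64(0.268)), (-0.08, np.float64(1.099), np.float64(0.2708)), (-0.085, np.float64(1.107), np.float64(0.2736)), (-0.09, np.float64(1.115), np.float64(0.2763))]
side4 nut px 338.96 283.36 45 angle 0.605 dist px 0.3
```

```bash
python3 -m pendant '[[[1,0,2],0,-1]]'; python3 a.py; python3 - <<'E'
from h import *
grab('side','side5')
E
python3 b.py side5|grep angle; python3 a.py
```

```text
time_s: 11.22
position: [0.5232, -0.1337, 0.185]
tool_rot: [[0.183, 0.983, -0.015], [0.983, -0.183, 0.011], [0.007, -0.017, -1.0]]
ft_force: [6.1, -3.3, -12.9]
grip_width: 0.0073
theta from x,z 0.6245691971131875 radius err mm 2.914320374433399 lat -0.1250668349453525 tilt [-0.015  0.011 -1.   ] yaw -0.18439150069577037
side5 nut px 339.21 283.09 43 angle 0.615 dist px 0.31
theta from x,z 0.6265145737127579 radius err mm 2.902321995687407 lat -0.12074491009888937 tilt [-0.015  0.01  -1.   ] yaw -0.1843320361092075
```

```bash
python3 -c "
from rig import ticket; print(ticket.close_job())"
```

```text
the job is handed in; nothing more can be done
None
```

I handed the job in at about 11.3 s, with the transformer on its pad and the arm still holding the tray up by its handle at the index clip.

- **Transformer:** The large yellow ring is over the bolt and was released only after it touched the pad. Afterwards its top face measured 0.053 m, which matches a ring resting fully on its pad. The bolt showed inside the bore.
- **Tray:** The side camera put the stud at about 0.615 rad and the clip at about 0.613 rad. The clip estimate is good to about 0.015 rad.
- **Disagreement:** The arm's own position gave 0.625 rad for the tray, about 0.01 more than the camera. The held bar also came out about 3 mm outside the expected arc.
- **Last move:** The tray had crept down by about 0.005 rad, so I nudged it up just before handing in. The wrist force was about 15 N at that point, and I took no further force reading.
- **Other things on the bench:** The moves were kept clear of the clip and everything else. The side view after the swing showed the clip where it started. I did not measure the reel, meter or screw tray again at the end.

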